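# Centre the gear lever in its free play and clamp the cable adjuster

## Robot

A 6-joint arm with a two-finger parallel gripper is mounted at the origin on the work surface. World frame = base frame: x ahead of the robot, y to its left, z up, the work surface at z = 0. Lengths are in m, angles in rad, forces in N, time in s.
With the tool pointing down it reaches from about 0.275 to 0.75 m from the base axis. Payload 10.2 kg.
Tool frame: the origin (TCP) lies on the centre line of the jaws, within the pads' length; the fingertips stand 8 mm ahead of it and the grasp point (between the pads) lies 11 mm behind it; z points along the fingers, y is the direction in which the jaws open and shut (so a half turn about z gives the same grasp; the last joint's range is limited). The gripper opens to 85 mm and grips with 20 to 120 N. Pads are 22 mm wide; open, the fingers measure 114 mm over their backs; the gripper's body (76 mm by 85 mm) begins 54 mm behind the grasp point. The pads swing forward as they close: fully open they stand 13 mm farther back than shut.
Start: joints at [-1.549, 0.313, 1.498, -0, 1.331, -0.223], TCP at [0.127, -0.509, 0.239] pointing down, gripper open.
Joint ranges: [-2.94, 2.94], [-0.97, 2.17], [0.19, 2.56], [-1.23, 4.37], [0.02, 3.11], [-2.88, 2.88]. Speed limits (rad/s): [2.39, 2.39, 3.01, 3.14, 3.14, 3.14].

## Interface

Orientations are given as a 3x3 rotation matrix whose columns are the frame's x, y, z axes.
In Python, from cell import telemetry, camera, job gives the robot as it stands.
- The arm moves only by the tool play_rows, never from a script. Its arguments are lists of equal length, an entry for each row: "claw": the opening, from -1 (shut) to 1 (fully open); "travel": the shift along the tool's x, y, z in mm, a list of three; "rot": the turn, a rotation vector about the tool's x, y, z in rad, a list of three. A call has 1 to 12 rows; each row shifts and turns the commanded pose from where the row before left it, along the tool's axes as they then stand; what a row does not reach is not made up. A row lasts 1/10 s, in which the tool goes at most 50 mm and 8.59 degrees, less where a joint would pass 70% of its speed; a pose out of reach is approached as far as the arm can. A call is refused whole if a number of a shift passes 50 or a number of a turn 0.15, either way. A call with a gripper value outside its range is refused whole. The fingers move at their own pace and stop on an object; the grip force is fixed at half the most. Time passes only in rows, so rows that do not move let the fingers close. It gives the time, the measured TCP pose, the force and the opening at its end, in the units of the state.
- telemetry.observe(): the state, without advancing time (a new reading comes with each control period).
- camera(name): name is "scene" or "top"; returns a dict with "pixels" (400x640x3 uint8, red, green, blue), "fovy" (degrees; the focal length in pixels is half the picture's height over the tangent of half this angle, whatever the lens; pixels are square), "cx", "cy" (the principal point, pixels), "world_to_cam" (4x4, takes a point from world to camera coordinates). Camera axes: x right, y down, z forward; pixel columns grow to the right and rows downward; lengths in m; the calibration is good to about 2 mm. A picture is of the moment at which its call begins. There is no depth.
- job.close_job(): hands the job in, once; it reports no verdict.
The state is a dict: "time_s": time; "joint_positions": joint angles; "joint_velocities": joint speeds; "effort": joint torques, N m; "tcp_pos": TCP position; "ee_rot": TCP orientation; "wrist_force": force on the tool from outside, world axes, zero at the start; "moment": the same for the moment, N m; "width": finger opening in m.
Only numpy, scipy, OpenCV 4.12 (cv2) and the standard library are available. Lean on these libraries where they do the work, as an engineer would, in place of code of your own. Each camera call takes 0.05 s, during which the arm holds its last target.

## Task

Check the slack in this gear lever: rock it along the console, first towards the cup holders and then away from them, each time gently and only until you feel it begin to resist (a light press, never more than about 12 N). Let go of it standing half-way between the two points where the resistance began, then push the round adjuster plunger on the console fully down, and leave the lever where it stands and everything else undisturbed.

Things in the scene. Friction and masses are not known exactly. Their poses are not given: they have to be found in the camera images.
- console: Dark plastic car centre console fixed on the bench, 220 mm wide (its x), 500 mm long (its y), 90 mm high; origin at the centre of its underside, z up. Two 76 mm round cup holders lie side by side at its -y end, 180 mm from the origin; the gear lever stands at its +y end. The flat round 12 V socket cap (x +55, y -40 mm) is not part of the job.
- knob_centre (a point): Middle of the gear knob: black, round, 44 mm across here and for 5 mm above and below, narrowing to 26 mm at its foot 30 mm lower, rounded off at its top 30 mm higher. It sits on a rod in a gaiter, 150 mm from the pivot, about 210 mm above the bench. The lever swings only along the console's y, starts leaning up to 0.19 rad from upright, and stays where it is left (drag 0.6 N at the knob).
- lever_pivot (a point): The lever's pivot axis (along console x), inside the console, 60 mm above the bench, at x 0, y +150 mm. The lever has 10 to 25 mm of free play in all at the knob, its middle unseen and up to 20 mm either side of upright. Beyond it a rubber bush resists by 1.5 N per mm at the knob and springs back: at least 2.5 N counts as felt, over 12 N (8 mm) as leaning on it.
- plunger_top (a point): Centre of the flat top of the adjuster plunger: a grey round button 24 mm in diameter standing 12 mm proud of a 50 mm square plate, on the console at x -45, y -10 mm; its top starts 108 mm above the bench. It is pushed straight down 8 mm to a firm stop against a drag of about 6 N and stays down.
- plunger (a joint): Travel of the plunger in m: 0 up, 0.008 fully down.
- key_fob: Bystander: grey car key fob 58 x 32 x 13 mm lying in the +x cup holder; origin under its centre.
- phone: Bystander: black phone 148 x 72 x 9 mm lying on the bench; origin under its centre.
- tray: Bystander: black open tray 180 x 120 x 50 mm on the bench; origin under its centre.
- can: Bystander: closed drinks can, 58 mm in diameter and 115 mm high, standing in the other cup holder, its top 145 mm above the bench; origin under its centre.

How it is judged:
By the outcome, as a careful person would: the job done as asked, in the order asked, and still so for the second after the job is handed in, with the robot touching nothing.
It also fails if it takes over 67 s, if anything falls off the work surface, if the arm or the gripper's body presses on something with over 40 N, if the wrist force passes 120 N, or if a joint passes its speed limit or range.

## Working session

There is one attempt and no reset: what is moved stays moved. The work goes in short steps, Python scripts to look and compute and a tool call to move; the robot and the scene stay as the last step left them, time stands still between calls to the robot, and variables do not carry over. Pictures are saved under pics/ and viewed, and the job is handed in when it is done.

Besides the shell and the picture viewer there is one more tool, called after ">>>" by a JSON object that holds its "fn" and its "kwargs", one argument or row to a line. play_rows: Moves the arm, as the interface text tells. Its arguments: {"type":"object","properties":{"claw":{"type":"array","items":{"type":"number"}},"travel":{"type":"array","items":{"type":"array","items":{"type":"number"}}},"rot":{"type":"array","items":{"type":"array","items":{"type":"number"}}}},"required":["claw","travel","rot"]}

```bash
ls; mkdir -p pics; cat > h.py <<'E'
import numpy as np,cv2
from cell import telemetry,camera,job
def snap(n,f):
    c=camera(n); cv2.imwrite('pics/'+f,c['pixels'][:,:,::-1]); 
    np.savez('pics/'+f[:-4]+'.npz',**{k:c[k] for k in('fovy','cx','cy','world_to_cam')}); return c
def load(f): return dict(np.load('pics/'+f+'.npz'))
def proj(c,P):
    P=np.atleast_2d(P);w=np.array(c['world_to_cam']);q=P@w[:3,:3].T+w[:3,3]
    f=200/np.tan(np.radians(c['fovy'])/2); return np.c_[c['cx']+f*q[:,0]/q[:,2],c['cy']+f*q[:,1]/q[:,2]]
def ray(c,u,v):
    w=np.array(c['world_to_cam']);f=200/np.tan(np.radians(c['fovy'])/2)
    d=w[:3,:3].T@np.array([(u-c['cx'])/f,(v-c['cy'])/f,1]);o=-w[:3,:3].T@w[:3,3];return o,d
def atz(c,u,v,z):
    o,d=ray(c,u,v);return o+d*(z-o[2])/d[2]
E
python3 - <<'E'
from h import *
for n in('scene','top'):
    c=snap(n,n+'0.png');print(n,c['fovy'],c['cx'],c['cy'],np.round(c['world_to_cam'],3))
s=telemetry.observe();print(s)
E
```

```text
pics
scene 42.73272661827331 313.43785657135527 203.02861156293145 [[-0.817  0.577 -0.006  0.471]
 [ 0.43   0.601 -0.673 -0.15 ]
 [-0.385 -0.553 -0.739  1.998]
 [ 0.     0.     0.     1.   ]]
top 49.55643921911659 317.96062428351365 201.28155425792627 [[-0.011 -1.     0.003 -0.01 ]
 [-0.988  0.011 -0.154  0.583]
 [ 0.154 -0.005 -0.988  1.244]
 [ 0.     0.     0.     1.   ]]
{'time_s': 0.1, 'joint_positions': array([-1.54941647e+00,  3.13400507e-01,  1.49832596e+00,  9.75092664e-06,
        1.33103718e+00, -2.23382983e-01]), 'joint_velocities': array([-0.00018161, -0.00114617, -0.00284422, -0.00073479,  0.00202233,
       -0.00139677]), 'effort': array([ 2.87057155e-03, -4.12897897e+01, -2.60142535e+01, -2.62491249e-04,
        3.08269111e-03, -2.56750218e-05]), 'tcp_pos': array([ 0.12721574, -0.50913108,  0.23880223]), 'ee_rot': array([[ 9.70195388e-01,  2.42323977e-01, -1.55639172e-05],
       [ 2.42323828e-01, -9.70194718e-01,  1.17092802e-03],
       [ 2.68643905e-04, -1.13980048e-03, -9.99999314e-01]]), 'wrist_force': array([-0.25219215,  0.19227955,  0.27269687]), 'moment': array([-0.01757874, -0.01552339,  0.04797148]), 'width': 0.08526820024652507}
```

```bash
echo
```

```text
(no output)
```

View pics/scene0.png

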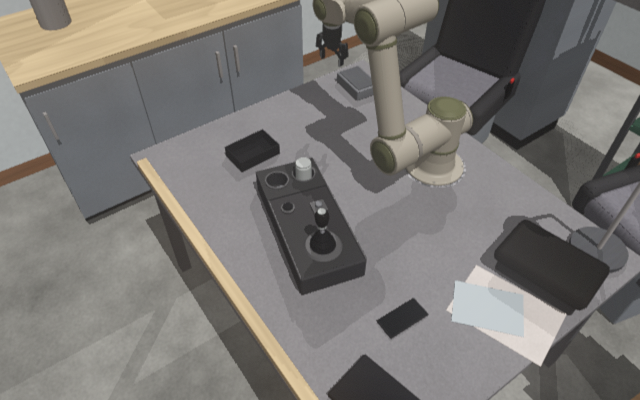

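View pics/top0.png

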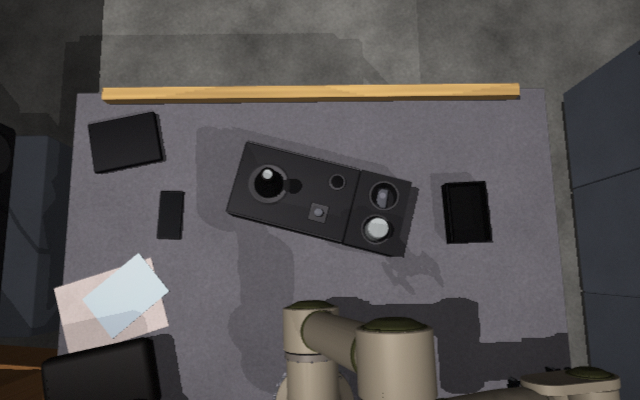

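```bash
python3 - <<'E'
import cv2
a=cv2.imread('pics/top0.png')[130:265,215:425];cv2.imwrite('pics/tc.png',cv2.convertScaleAbs(cv2.resize(a,None,fx=3.8,fy=3.8,interpolation=2),alpha=1.6,beta=20))
a=cv2.imread('pics/scene0.png')[145:300,245:375];cv2.imwrite('pics/sc.png',cv2.convertScaleAbs(cv2.resize(a,None,fx=3.8,fy=3.8,interpolation=2),alpha=1.6,beta=20))
E
```

```text
(no output)
```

View pics/tc.png

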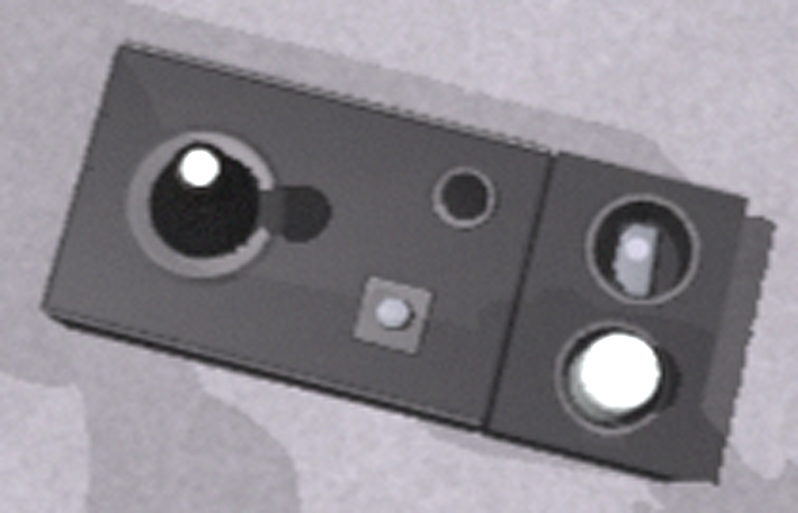

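View pics/sc.png

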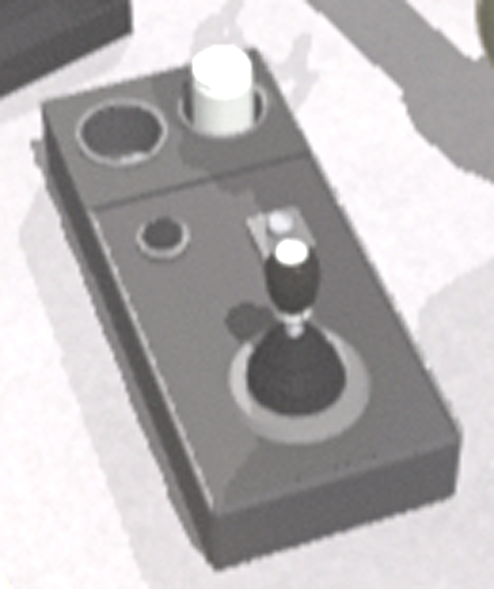

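```bash
cat > fit.py <<'E'
from h import *
from scipy.optimize import least_squares
T,S=load('top0'),load('scene0')
t=lambda u,v:(T,u/3.8+215,v/3.8+130)
s=lambda u,v:(S,u/3.8+245,v/3.8+145)
obs=[((.11,.25,.09),t(125,42)),((-.11,.25,.09),t(43,310)),((.11,-.25,.09),t(748,200)),((.055,-.04,.09),t(464,198)),((-.045,-.01,.096),t(394,316)),((0,-.18,.09),t(627.5,313)),
((.11,.25,.09),s(210,518)),((-.11,.25,.09),s(460,440)),((.11,-.25,.09),s(42,102)),((-.11,-.25,.09),s(258,50)),((.055,-.04,.09),s(163,236)),((-.045,-.01,.096),s(281,236)),((0,.15,.09),t(203,203)),((0,.15,.09),s(300,380))]
def W(p,q):
    c,n=np.cos(p[2]),np.sin(p[2]);q=np.asarray(q)
    return np.array([p[0]+c*q[0]-n*q[1],p[1]+n*q[0]+c*q[1],q[2]])
def res(p,cut=None):
    r=[]
    for q,(c,u,v) in obs: r+=list(proj(c,W(p,q))[0]-[u,v])
    return np.array(r)
r=least_squares(res,[.5,0,-.2],loss='soft_l1')
P=r.x
if __name__=='__main__':
    print(P);print(np.round(res(P).reshape(-1,2),1))
    print('plunger',W(P,(-.045,-.01,.108)))
    for a in np.arange(-.2,.21,.05):  # lean angle; +y
        for L in(.18,):
            q=W(P,(0,.15+L*np.sin(a),.06+L*np.cos(a)))
            print(round(a,2),np.round((proj(T,q)[0]-[215,130])*3.8),np.round((proj(S,q)[0]-[245,145])*3.8))
E
python3 fit.py
```

```text
[ 0.5885884  -0.01945116 -0.26996838]
[[-1.8 -1.3]
 [-1.8  0. ]
 [ 0.4 -0. ]
 [ 0.   0.3]
 [-0.4 -0.5]
 [-0.4  0.6]
 [-0.3 -0.9]
 [ 1.2 -0.9]
 [-0.5 -0.7]
 [-0.1 -1.2]
 [-0.1  0.8]
 [-0.3 -1.7]
 [ 0.3  0.5]
 [-1.3  0.5]]
plunger [ 0.54255132 -0.01708741  0.108     ]
-0.2 [232. 176.] [281. 235.]
-0.15 [219. 172.] [285. 241.]
-0.1 [206. 168.] [289. 248.]
-0.05 [193. 165.] [293. 256.]
-0.0 [180. 161.] [297. 264.]
0.05 [167. 158.] [301. 272.]
0.1 [154. 155.] [305. 281.]
0.15 [141. 152.] [309. 290.]
0.2 [129. 149.] [313. 300.]
```

>>> {"fn": "play_rows", "kwargs": {
  "claw": [1,1,1,1,1],
  "travel": [
    [0,0,-25],
    [0,0,-25],
    [0,0,-20],
    [0,0,0],
    [0,0,0]
  ],
  "rot": [
    [0,0,0.13],
    [0,0,0.13],
    [0,0,0.13],
    [0,0,0.13],
    [0,0,0]
  ]
}}

```text
time_s: 0.6
tcp_pos: [0.1272, -0.5093, 0.3093]
ee_rot: [[0.962, -0.273, -0.0], [-0.273, -0.962, -0.0], [-0.0, 0.0, -1.0]]
wrist_force: [0.6, -0.8, -0.5]
width: 0.0853
```

```bash
cat > st.py <<'E'
from fit import *
s=telemetry.observe();R=s['ee_rot']
def go(y,z,x=0):
    w=W(P,(x,y,z)); return np.round(1000*R.T@(w-s['tcp_pos']),1)
def con(p):
    d=np.array(p)-[P[0],P[1],0];c,n=np.cos(P[2]),np.sin(P[2]);return np.round(1000*np.array([c*d[0]+n*d[1],-n*d[0]+c*d[1],d[2]]),2)
Rc=np.array([[np.cos(P[2]),-np.sin(P[2]),0],[np.sin(P[2]),np.cos(P[2]),0],[0,0,1]])
if __name__=='__main__':
    print(s['time_s'],'tcp con mm',con(s['tcp_pos']),'F con',np.round(Rc.T@s['wrist_force'],2),'w',s['width'],np.round(s['joint_positions'],2))
    print(np.round(Rc.T@R,3))
    print('to hover',go(.1365,.31),'to knob',go(.1365,.197))
E
python3 st.py
```

```text
0.6 tcp con mm [-313.99 -595.17  309.31] F con [ 0.74 -0.6  -0.47] w 0.08529901773984842 [-1.55  0.27  1.37 -0.    1.5   0.3 ]
[[ 1.    -0.006 -0.   ]
 [-0.006 -1.    -0.   ]
 [-0.     0.    -1.   ]]
to hover [ 3.094e+02 -7.336e+02 -7.000e-01] to knob [ 309.4 -733.6  112.3]
```

>>> {"fn": "play_rows", "kwargs": {
  "claw": [1,1,1,1,1,1,1,1,1,1],
  "travel": [
    [15,-36,0],
    [15,-36,0],
    [15,-36,0],
    [15,-36,0],
    [15,-36,0],
    [15,-36,0],
    [15,-36,0],
    [15,-36,0],
    [15,-36,0],
    [15,-36,0]
  ],
  "rot": [
    [0,0,0],
    [0,0,0],
    [0,0,0],
    [0,0,0],
    [0,0,0],
    [0,0,0],
    [0,0,0],
    [0,0,0],
    [0,0,0],
    [0,0,0]
  ]
}}

```text
time_s: 1.6
tcp_pos: [0.37, -0.2021, 0.3088]
ee_rot: [[0.963, -0.268, -0.001], [-0.268, -0.963, 0.001], [-0.001, -0.001, -1.0]]
wrist_force: [0.1, -0.0, 0.1]
width: 0.0853
```

>>> {"fn": "play_rows", "kwargs": {
  "claw": [1,1,1,1,1,1,1,1,1,1,1],
  "travel": [
    [15,-36,0],
    [15,-36,0],
    [15,-36,0],
    [15,-36,0],
    [15,-36,0],
    [15,-36,0],
    [15,-36,0],
    [15,-36,0],
    [15,-36,0],
    [15,-36,0],
    [0,0,0]
  ],
  "rot": [
    [0,0,0],
    [0,0,0],
    [0,0,0],
    [0,0,0],
    [0,0,0],
    [0,0,0],
    [0,0,0],
    [0,0,0],
    [0,0,0],
    [0,0,0],
    [0,0,0]
  ]
}}

```text
time_s: 2.7
tcp_pos: [0.6127, 0.1052, 0.3068]
ee_rot: [[0.964, -0.265, -0.003], [-0.265, -0.964, 0.001], [-0.003, 0.0, -1.0]]
wrist_force: [-0.4, -0.3, -0.7]
width: 0.0856
```

```bash
python3 st.py
```

```text
2.7 tcp con mm [-10.03 126.6  306.83] F con [-0.27 -0.39 -0.65] w 0.08556058245963978 [-0.02  0.51  1.04  0.    1.59  1.82]
[[ 1.     0.002 -0.003]
 [ 0.002 -1.    -0.   ]
 [-0.003  0.    -1.   ]]
to hover [10.  -9.9 -3.2] to knob [ 10.4  -9.9 109.8]
```

>>> {"fn": "play_rows", "kwargs": {
  "claw": [1,1,1],
  "travel": [
    [10,-10,0],
    [0,0,40],
    [0,0,0]
  ],
  "rot": [
    [0,0,0],
    [0,0,0],
    [0,0,0]
  ]
}}

```text
time_s: 3.0
tcp_pos: [0.6221, 0.1086, 0.2638]
ee_rot: [[0.963, -0.269, -0.01], [-0.269, -0.963, -0.0], [-0.01, 0.003, -1.0]]
wrist_force: [-0.5, 0.3, -1.1]
width: 0.0854
```

```bash
python3 st.py; python3 - <<'E'
from h import *
for n in('scene','top'):
    snap(n,n+'1.png')
    a=cv2.imread(f'pics/{n}1.png'); a=a[130:265,215:425] if n=='top' else a[145:300,245:375]
    cv2.imwrite(f'pics/{n}1c.png',cv2.convertScaleAbs(cv2.resize(a,None,fx=3.8,fy=3.8,interpolation=2),alpha=1.6,beta=20))
E
```

```text
3.0 tcp con mm [ -1.89 132.32 263.85] F con [-0.55  0.11 -1.08] w 0.08540390338375109 [-0.01  0.55  1.09 -0.    1.52  1.83]
[[ 1.    -0.003 -0.01 ]
 [-0.003 -1.    -0.003]
 [-0.01   0.003 -1.   ]]
to hover [  1.4  -4.1 -46.2] to knob [ 2.6 -4.4 66.8]
```

View pics/scene1c.png

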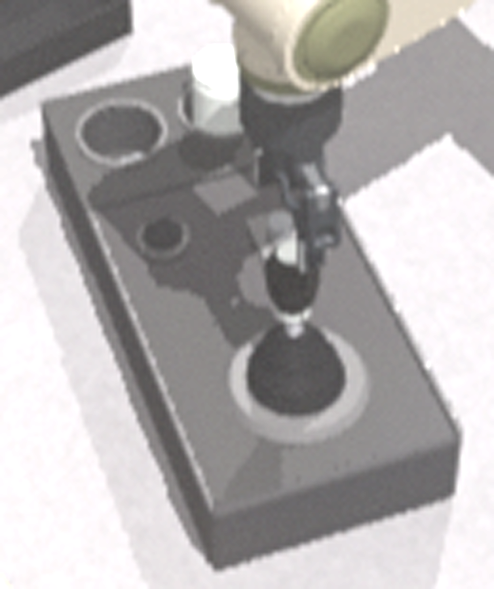

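View pics/top1c.png

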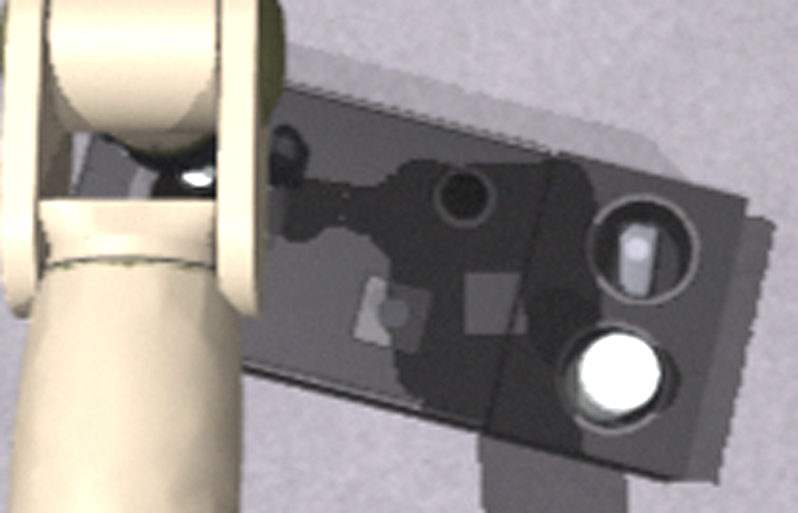

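```bash
python3 - <<'E'
from st import *
c=load('scene1')
for nm,q in(('+yfinger',(-.002,.1365+.05,.265)),('-yfinger',(-.002,.1365-.05,.265)),('tcp',(-.002,.1365,.265)),('knobtop-.09',(0,.15-.18*.09,.239)),('knobc',(0,.1365,.209))):
    print(nm,np.round((proj(c,W(P,q))[0]-[245,145])*3.8))
print(con(s['tcp_pos']),np.round(s['joint_velocities'],3))
E
```

```text
+yfinger [316. 276.]
-yfinger [271. 185.]
tcp [293. 229.]
knobtop-.09 [289. 250.]
knobc [290. 277.]
[ -0.42 132.6  269.48] [-0.001 -0.029 -0.047 -0.001  0.002  0.01 ]
```

View pics/scene1.png

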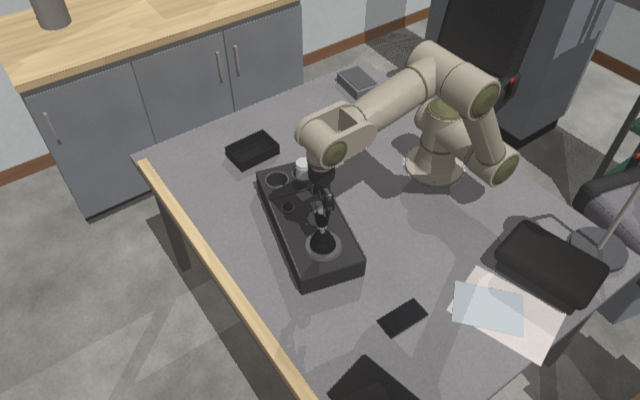

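>>> {"fn": "play_rows", "kwargs": {
  "claw": [1,1,1,1,1,1],
  "travel": [
    [0,-4,15],
    [0,0,15],
    [0,0,15],
    [0,0,15],
    [0,0,10],
    [0,0,0]
  ],
  "rot": [
    [0,0,0],
    [0,0,0],
    [0,0,0],
    [0,0,0],
    [0,0,0],
    [0,0,0]
  ]
}}

```text
time_s: 3.7
tcp_pos: [0.6249, 0.1125, 0.1994]
ee_rot: [[0.962, -0.271, -0.001], [-0.271, -0.962, -0.0], [-0.001, 0.0, -1.0]]
wrist_force: [0.1, 0.5, 0.3]
width: 0.0855
```

>>> {"fn": "play_rows", "kwargs": {
  "claw": [1,1,1],
  "travel": [
    [0,0,0],
    [0,0,0],
    [0,0,0]
  ],
  "rot": [
    [0,0,0],
    [0,0,0],
    [0,0,0]
  ]
}}

```text
time_s: 4.0
tcp_pos: [0.6253, 0.1128, 0.2002]
ee_rot: [[0.962, -0.272, 0.001], [-0.272, -0.962, 0.0], [0.001, -0.0, -1.0]]
wrist_force: [0.1, 0.2, 0.5]
width: 0.0852
```

```bash
python3 st.py
```

```text
4.0 tcp con mm [9.0000e-02 1.3725e+02 2.0016e+02] F con [0.05 0.17 0.54] w 0.08523671492042706 [-0.01  0.59  1.19  0.    1.36  1.84]
[[ 1.    -0.005  0.001]
 [-0.005 -1.     0.   ]
 [ 0.001 -0.    -1.   ]]
to hover [ 1.000e-01  7.000e-01 -1.098e+02] to knob [-0.1  0.7  3.2]
```

>>> {"fn": "play_rows", "kwargs": {
  "claw": [0.6,0.4,0.25,0.25,0.25,0.25],
  "travel": [
    [0,0,0],
    [0,0,0],
    [0,0,0],
    [0,0,0],
    [0,0,0],
    [0,0,0]
  ],
  "rot": [
    [0,0,0],
    [0,0,0],
    [0,0,0],
    [0,0,0],
    [0,0,0],
    [0,0,0]
  ]
}}

```text
time_s: 4.6
tcp_pos: [0.625, 0.1128, 0.1993]
ee_rot: [[0.962, -0.272, -0.0], [-0.272, -0.962, 0.0], [-0.0, -0.0, -1.0]]
wrist_force: [0.3, -0.6, 0.0]
width: 0.0535
```

```bash
python3 st.py;  python3 - <<'E'
from h import *
for n in('scene',):
    snap(n,n+'2.png')
    a=cv2.imread(f'pics/{n}2.png'); a=a[170:270,270:370]
    cv2.imwrite(f'pics/{n}2c.png',cv2.convertScaleAbs(cv2.resize(a,None,fx=5.8,fy=5.8,interpolation=2),alpha=1.6,beta=20))
E
```

```text
4.6 tcp con mm [-1.5000e-01  1.3716e+02  1.9928e+02] F con [ 0.45 -0.54  0.04] w 0.05349197456312186 [-0.01  0.59  1.19  0.    1.36  1.84]
[[ 1.    -0.005 -0.   ]
 [-0.005 -1.     0.   ]
 [-0.    -0.    -1.   ]]
to hover [   0.2    0.7 -110.7] to knob [0.2 0.7 2.3]
```

View pics/scene2c.png

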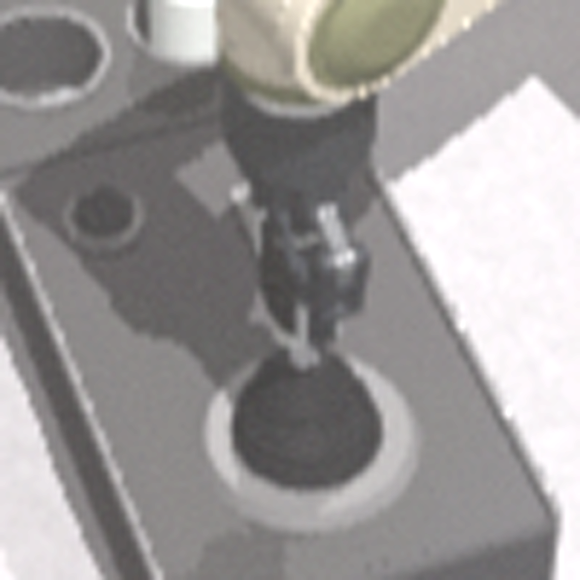

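>>> {"fn": "play_rows", "kwargs": {
  "claw": [0.25,0.25,0.25,0.25,0.25,0.25],
  "travel": [
    [0,1,0],
    [0,1,0],
    [0,1,0],
    [0,1,0],
    [0,1,0],
    [0,0,0]
  ],
  "rot": [
    [0,0,0],
    [0,0,0],
    [0,0,0],
    [0,0,0],
    [0,0,0],
    [0,0,0]
  ]
}}

```text
time_s: 5.25
tcp_pos: [0.6237, 0.1079, 0.1994]
ee_rot: [[0.962, -0.272, 0.0], [-0.272, -0.962, 0.0], [0.0, -0.0, -1.0]]
wrist_force: [0.0, -0.4, 0.8]
width: 0.0533
```

```bash
cat > fm.py <<'E'
from st import *
import sys
n=int(sys.argv[1]) if len(sys.argv)>1 else 5
F=[];Y=[]
for i in range(n):
    camera('top');t=telemetry.observe();F.append(Rc.T@t['wrist_force']);Y.append(con(t['tcp_pos']))
print(round(t['time_s'],2),'F',np.round(np.mean(F,0),2),'sd',np.round(np.std(F,0),2),'pos',np.round(np.mean(Y,0),2),np.round(np.std(Y,0),2),'w',round(t['width'],4))
E
python3 fm.py 6
```

```text
5.55 F [-0.23  0.47  0.42] sd [0.55 0.33 0.47] pos [-1.8000e-01  1.3218e+02  1.9931e+02] [0.01 0.03 0.01] w 0.0534
```

>>> {"fn": "play_rows", "kwargs": {
  "claw": [0.25,0.25,0.25],
  "travel": [
    [0,1,0],
    [0,1,0],
    [0,0,0]
  ],
  "rot": [
    [0,0,0],
    [0,0,0],
    [0,0,0]
  ]
}}

```text
time_s: 5.85
tcp_pos: [0.6231, 0.1059, 0.1993]
ee_rot: [[0.962, -0.272, 0.0], [-0.272, -0.962, 0.0], [0.0, -0.0, -1.0]]
wrist_force: [0.2, 0.2, 0.2]
width: 0.0532
```

```bash
python3 fm.py 5
```

```text
6.1 F [0.22 0.33 0.03] sd [0.4  0.36 0.28] pos [-1.9000e-01  1.3011e+02  1.9930e+02] [0.   0.02 0.01] w 0.0532
```

>>> {"fn": "play_rows", "kwargs": {
  "claw": [0.25,0.25,0.25],
  "travel": [
    [0,1,0],
    [0,1,0],
    [0,0,0]
  ],
  "rot": [
    [0,0,0],
    [0,0,0],
    [0,0,0]
  ]
}}

```text
time_s: 6.4
tcp_pos: [0.6226, 0.104, 0.1993]
ee_rot: [[0.962, -0.272, 0.0], [-0.272, -0.962, -0.0], [0.0, 0.0, -1.0]]
wrist_force: [0.2, 1.4, 0.8]
width: 0.0535
```

```bash
python3 fm.py 5
```

```text
6.65 F [ 0.33  0.16 -0.13] sd [0.5  0.32 0.83] pos [ -0.2  128.12 199.29] [0.01 0.03 0.03] w 0.0531
```

>>> {"fn": "play_rows", "kwargs": {
  "claw": [0.25,0.25,0.25],
  "travel": [
    [0,1,0],
    [0,1,0],
    [0,0,0]
  ],
  "rot": [
    [0,0,0],
    [0,0,0],
    [0,0,0]
  ]
}}

```text
time_s: 6.95
tcp_pos: [0.622, 0.1021, 0.1993]
ee_rot: [[0.962, -0.272, -0.0], [-0.272, -0.962, -0.0], [-0.0, 0.0, -1.0]]
wrist_force: [-0.6, 0.5, 0.1]
width: 0.0536
```

```bash
python3 fm.py 3
```

```text
7.1 F [-0.11  0.52  0.11] sd [0.74 0.54 0.03] pos [ -0.2  126.11 199.3 ] [0.   0.03 0.01] w 0.0534
```

>>> {"fn": "play_rows", "kwargs": {
  "claw": [0.25,0.25,0.25],
  "travel": [
    [0,1,0],
    [0,1,0],
    [0,0,0]
  ],
  "rot": [
    [0,0,0],
    [0,0,0],
    [0,0,0]
  ]
}}

```text
time_s: 7.4
tcp_pos: [0.6215, 0.1003, 0.1994]
ee_rot: [[0.962, -0.272, 0.0], [-0.272, -0.962, 0.0], [0.0, -0.0, -1.0]]
wrist_force: [0.1, 1.0, 0.5]
width: 0.0533
```

```bash
python3 fm.py 3
```

```text
7.55 F [ 0.34  1.37 -0.11] sd [0.27 0.8  0.14] pos [ -0.23 124.23 199.31] [0.01 0.01 0.01] w 0.0533
```

>>> {"fn": "play_rows", "kwargs": {
  "claw": [0.25,0.25],
  "travel": [
    [0,1,0],
    [0,0,0]
  ],
  "rot": [
    [0,0,0],
    [0,0,0]
  ]
}}

```text
time_s: 7.75
tcp_pos: [0.6212, 0.0994, 0.1993]
ee_rot: [[0.962, -0.272, 0.0], [-0.272, -0.962, 0.0], [0.0, -0.0, -1.0]]
wrist_force: [-0.1, 2.6, 1.0]
width: 0.0534
```

```bash
python3 fm.py 6
```

```text
8.05 F [0.36 2.12 0.32] sd [0.56 0.38 0.47] pos [ -0.23 123.24 199.32] [0.01 0.01 0.01] w 0.0534
```

>>> {"fn": "play_rows", "kwargs": {
  "claw": [0.25,0.25],
  "travel": [
    [0,1,0],
    [0,0,0]
  ],
  "rot": [
    [0,0,0],
    [0,0,0]
  ]
}}

```text
time_s: 8.25
tcp_pos: [0.621, 0.0984, 0.1993]
ee_rot: [[0.962, -0.272, 0.0], [-0.272, -0.962, 0.0], [0.0, -0.0, -1.0]]
wrist_force: [-0.2, 2.5, 1.1]
width: 0.0535
```

```bash
python3 fm.py 6
```

```text
8.55 F [0.27 2.92 0.23] sd [0.66 0.33 0.5 ] pos [ -0.24 122.22 199.33] [0.   0.01 0.01] w 0.0533
```

>>> {"fn": "play_rows", "kwargs": {
  "claw": [0.25,0.25],
  "travel": [
    [0,1,0],
    [0,0,0]
  ],
  "rot": [
    [0,0,0],
    [0,0,0]
  ]
}}

```text
time_s: 8.75
tcp_pos: [0.6207, 0.0974, 0.1993]
ee_rot: [[0.962, -0.272, 0.0], [-0.272, -0.962, 0.0], [-0.0, -0.0, -1.0]]
wrist_force: [1.4, 3.7, 1.1]
width: 0.0532
```

```bash
python3 fm.py 6
```

```text
9.05 F [0.22 3.85 0.98] sd [0.49 0.48 0.55] pos [ -0.26 121.22 199.32] [0.01 0.01 0.01] w 0.0532
```

>>> {"fn": "play_rows", "kwargs": {
  "claw": [0.25,0.25],
  "travel": [
    [0,1,0],
    [0,0,0]
  ],
  "rot": [
    [0,0,0],
    [0,0,0]
  ]
}}

```text
time_s: 9.25
tcp_pos: [0.6204, 0.0965, 0.1993]
ee_rot: [[0.962, -0.272, 0.0], [-0.272, -0.962, 0.0], [-0.0, -0.0, -1.0]]
wrist_force: [0.0, 4.8, 0.9]
width: 0.053
```

```bash
python3 fm.py 6
```

```text
9.55 F [0.33 4.84 0.57] sd [0.49 0.47 0.41] pos [ -0.25 120.22 199.31] [0.01 0.01 0.01] w 0.0534
```

>>> {"fn": "play_rows", "kwargs": {
  "claw": [0.25,0.25,0.25,0.25,0.25,0.25,0.25,0.25,0.25,0.25,0.25,0.25],
  "travel": [
    [0,-1,0],
    [0,-1,0],
    [0,-2,0],
    [0,-2,0],
    [0,-2,0],
    [0,-2,0],
    [0,-1,0],
    [0,-1,0],
    [0,-1,0],
    [0,-1,0],
    [0,-1,0],
    [0,0,0]
  ],
  "rot": [
    [0,0,0],
    [0,0,0],
    [0,0,0],
    [0,0,0],
    [0,0,0],
    [0,0,0],
    [0,0,0],
    [0,0,0],
    [0,0,0],
    [0,0,0],
    [0,0,0],
    [0,0,0]
  ]
}}

```text
time_s: 10.75
tcp_pos: [0.6245, 0.1109, 0.1994]
ee_rot: [[0.962, -0.272, 0.0], [-0.272, -0.962, -0.0], [0.0, 0.0, -1.0]]
wrist_force: [-0.1, -1.1, -0.8]
width: 0.0536
```

```bash
python3 fm.py 4
```

```text
10.95 F [ 0.13 -1.04  0.52] sd [0.14 0.31 0.46] pos [-1.3000e-01  1.3510e+02  1.9935e+02] [0.01 0.01 0.02] w 0.0531
```

>>> {"fn": "play_rows", "kwargs": {
  "claw": [0.25,0.25,0.25,0.25,0.25,0.25,0.25,0.25],
  "travel": [
    [0,-1,0],
    [0,-1,0],
    [0,-1,0],
    [0,-1,0],
    [0,-1,0],
    [0,-1,0],
    [0,-1,0],
    [0,0,0]
  ],
  "rot": [
    [0,0,0],
    [0,0,0],
    [0,0,0],
    [0,0,0],
    [0,0,0],
    [0,0,0],
    [0,0,0],
    [0,0,0]
  ]
}}

```text
time_s: 11.75
tcp_pos: [0.6264, 0.1177, 0.1993]
ee_rot: [[0.962, -0.272, -0.0], [-0.272, -0.962, 0.0], [-0.0, -0.0, -1.0]]
wrist_force: [-0.5, -0.7, 0.3]
width: 0.0536
```

```bash
python3 fm.py 4
```

```text
11.95 F [-0.08 -0.44  0.3 ] sd [0.27 0.12 0.21] pos [-1.5000e-01  1.4221e+02  1.9927e+02] [0.   0.03 0.01] w 0.0534
```

>>> {"fn": "play_rows", "kwargs": {
  "claw": [0.25,0.25,0.25],
  "travel": [
    [0,-1,0],
    [0,-1,0],
    [0,0,0]
  ],
  "rot": [
    [0,0,0],
    [0,0,0],
    [0,0,0]
  ]
}}

```text
time_s: 12.25
tcp_pos: [0.6269, 0.1197, 0.1993]
ee_rot: [[0.962, -0.272, 0.0], [-0.272, -0.962, 0.0], [0.0, -0.0, -1.0]]
wrist_force: [-0.4, -0.5, -0.8]
width: 0.0532
```

```bash
python3 fm.py 4
```

```text
12.45 F [-0.26 -1.2  -0.02] sd [0.5  0.29 0.48] pos [-1.300e-01  1.442e+02  1.993e+02] [0.01 0.03 0.02] w 0.0531
```

>>> {"fn": "play_rows", "kwargs": {
  "claw": [0.25,0.25,0.25],
  "travel": [
    [0,-1,0],
    [0,-1,0],
    [0,0,0]
  ],
  "rot": [
    [0,0,0],
    [0,0,0],
    [0,0,0]
  ]
}}

```text
time_s: 12.75
tcp_pos: [0.6275, 0.1216, 0.1993]
ee_rot: [[0.962, -0.272, -0.0], [-0.272, -0.962, 0.0], [-0.0, -0.0, -1.0]]
wrist_force: [-0.6, -0.3, 0.7]
width: 0.0532
```

```bash
python3 fm.py 4
```

```text
12.95 F [ 0.45 -0.52  0.25] sd [0.18 0.4  0.49] pos [-1.2000e-01  1.4621e+02  1.9927e+02] [0.02 0.04 0.02] w 0.0533
```

>>> {"fn": "play_rows", "kwargs": {
  "claw": [0.25,0.25,0.25],
  "travel": [
    [0,-1,0],
    [0,-1,0],
    [0,0,0]
  ],
  "rot": [
    [0,0,0],
    [0,0,0],
    [0,0,0]
  ]
}}

```text
time_s: 13.25
tcp_pos: [0.628, 0.1235, 0.1993]
ee_rot: [[0.962, -0.272, -0.0], [-0.272, -0.962, 0.0], [-0.0, -0.0, -1.0]]
wrist_force: [-0.6, -0.5, 0.1]
width: 0.0532
```

```bash
python3 fm.py 4
```

```text
13.45 F [ 0.25 -0.35  0.18] sd [0.3  0.19 0.23] pos [-1.1000e-01  1.4820e+02  1.9928e+02] [0.01 0.03 0.01] w 0.0535
```

>>> {"fn": "play_rows", "kwargs": {
  "claw": [0.25,0.25,0.25],
  "travel": [
    [0,-1,0],
    [0,-1,0],
    [0,0,0]
  ],
  "rot": [
    [0,0,0],
    [0,0,0],
    [0,0,0]
  ]
}}

```text
time_s: 13.75
tcp_pos: [0.6286, 0.1254, 0.1993]
ee_rot: [[0.962, -0.272, 0.0], [-0.272, -0.962, 0.0], [0.0, -0.0, -1.0]]
wrist_force: [0.5, -0.8, -0.2]
width: 0.0533
```

```bash
python3 fm.py 4
```

```text
13.95 F [ 0.27 -0.33  0.51] sd [0.29 0.28 0.16] pos [-1.1000e-01  1.5022e+02  1.9928e+02] [0.01 0.03 0.01] w 0.0538
```

>>> {"fn": "play_rows", "kwargs": {
  "claw": [0.25,0.25,0.25],
  "travel": [
    [0,-1,0],
    [0,-1,0],
    [0,0,0]
  ],
  "rot": [
    [0,0,0],
    [0,0,0],
    [0,0,0]
  ]
}}

```text
time_s: 14.25
tcp_pos: [0.6291, 0.1274, 0.1993]
ee_rot: [[0.962, -0.272, -0.0], [-0.272, -0.962, 0.0], [-0.0, -0.0, -1.0]]
wrist_force: [-1.0, -0.2, 1.0]
width: 0.0533
```

```bash
python3 fm.py 4
```

```text
14.45 F [ 0.1  -0.48  0.58] sd [0.22 0.44 0.36] pos [-9.0000e-02  1.5221e+02  1.9928e+02] [0.01 0.03 0.  ] w 0.0535
```

>>> {"fn": "play_rows", "kwargs": {
  "claw": [0.25,0.25,0.25],
  "travel": [
    [0,-1,0],
    [0,-1,0],
    [0,0,0]
  ],
  "rot": [
    [0,0,0],
    [0,0,0],
    [0,0,0]
  ]
}}

```text
time_s: 14.75
tcp_pos: [0.6297, 0.1293, 0.1993]
ee_rot: [[0.962, -0.272, 0.0], [-0.272, -0.962, 0.0], [0.0, -0.0, -1.0]]
wrist_force: [0.1, -0.4, -0.0]
width: 0.0535
```

```bash
python3 fm.py 4
```

```text
14.95 F [ 0.1  -0.78  0.4 ] sd [0.26 0.41 0.36] pos [-7.0000e-02  1.5421e+02  1.9928e+02] [0.01 0.03 0.01] w 0.0533
```

>>> {"fn": "play_rows", "kwargs": {
  "claw": [0.25,0.25,0.25],
  "travel": [
    [0,-1,0],
    [0,-1,0],
    [0,0,0]
  ],
  "rot": [
    [0,0,0],
    [0,0,0],
    [0,0,0]
  ]
}}

```text
time_s: 15.25
tcp_pos: [0.6302, 0.1311, 0.1993]
ee_rot: [[0.962, -0.272, 0.0], [-0.272, -0.962, -0.0], [0.0, 0.0, -1.0]]
wrist_force: [-0.2, -1.1, 0.6]
width: 0.0534
```

```bash
python3 fm.py 4
```

```text
15.45 F [-0.03 -1.37  0.86] sd [0.22 0.55 0.39] pos [-3.0000e-02  1.5613e+02  1.9934e+02] [0.01 0.02 0.02] w 0.0534
```

>>> {"fn": "play_rows", "kwargs": {
  "claw": [0.25,0.25],
  "travel": [
    [0,-1,0],
    [0,0,0]
  ],
  "rot": [
    [0,0,0],
    [0,0,0]
  ]
}}

```text
time_s: 15.65
tcp_pos: [0.6305, 0.132, 0.1994]
ee_rot: [[0.962, -0.272, 0.0], [-0.272, -0.962, -0.0], [0.0, 0.0, -1.0]]
wrist_force: [-0.6, -2.6, 1.7]
width: 0.0531
```

```bash
python3 fm.py 6
```

```text
15.95 F [ 0.32 -2.12  1.39] sd [0.47 0.5  0.58] pos [-1.0000e-02  1.5710e+02  1.9936e+02] [0.01 0.01 0.03] w 0.0531
```

>>> {"fn": "play_rows", "kwargs": {
  "claw": [0.25,0.25],
  "travel": [
    [0,-1,0],
    [0,0,0]
  ],
  "rot": [
    [0,0,0],
    [0,0,0]
  ]
}}

```text
time_s: 16.15
tcp_pos: [0.6308, 0.133, 0.1994]
ee_rot: [[0.962, -0.272, 0.0], [-0.272, -0.962, -0.0], [0.0, 0.0, -1.0]]
wrist_force: [-0.7, -2.7, 2.7]
width: 0.0535
```

```bash
python3 fm.py 6
```

```text
16.45 F [-0.05 -2.91  2.46] sd [0.62 0.34 0.44] pos [-1.0000e-02  1.5811e+02  1.9936e+02] [0.01 0.01 0.02] w 0.0535
```

>>> {"fn": "play_rows", "kwargs": {
  "claw": [0.25,0.25],
  "travel": [
    [0,-1,0],
    [0,0,0]
  ],
  "rot": [
    [0,0,0],
    [0,0,0]
  ]
}}

```text
time_s: 16.65
tcp_pos: [0.631, 0.1339, 0.1993]
ee_rot: [[0.962, -0.272, 0.0], [-0.272, -0.962, -0.0], [0.0, 0.0, -1.0]]
wrist_force: [-0.9, -2.3, 3.0]
width: 0.0533
```

```bash
python3 fm.py 6
```

```text
16.95 F [-0.08 -3.9   3.16] sd [0.36 0.43 0.19] pos [  0.   159.11 199.36] [0.01 0.01 0.01] w 0.0534
```

>>> {"fn": "play_rows", "kwargs": {
  "claw": [0.25,0.25],
  "travel": [
    [0,-1,0],
    [0,0,0]
  ],
  "rot": [
    [0,0,0],
    [0,0,0]
  ]
}}

```text
time_s: 17.15
tcp_pos: [0.6313, 0.1349, 0.1993]
ee_rot: [[0.962, -0.272, 0.0], [-0.272, -0.962, -0.0], [0.0, 0.0, -1.0]]
wrist_force: [-1.4, -3.6, 3.7]
width: 0.0532
```

```bash
python3 fm.py 6;  python3 - <<'E'
from h import *
for n in('scene',):
    snap(n,n+'3.png')
    a=cv2.imread(f'pics/{n}3.png'); a=a[170:270,270:370]
    cv2.imwrite(f'pics/{n}3c.png',cv2.convertScaleAbs(cv2.resize(a,None,fx=5.8,fy=5.8,interpolation=2),alpha=1.6,beta=20))
E
```

```text
17.45 F [-0.4  -4.84  3.69] sd [0.37 0.34 0.42] pos [ -0.   160.11 199.34] [0.01 0.01 0.02] w 0.0536
```

View pics/scene3c.png

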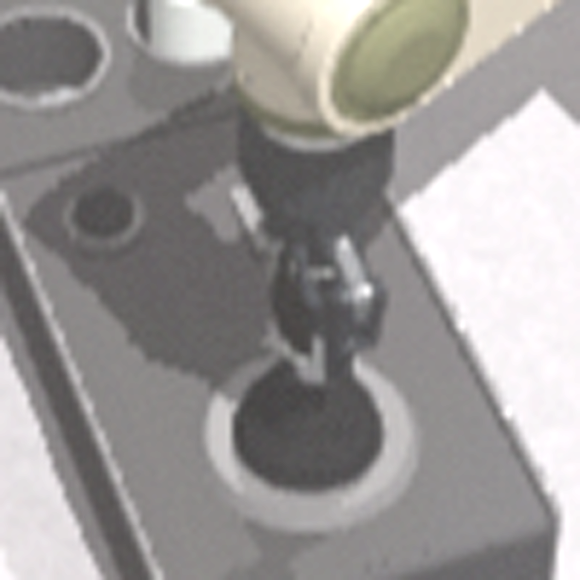

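>>> {"fn": "play_rows", "kwargs": {
  "claw": [0.25,0.25,0.25,0.25,0.25,0.25,0.25,0.25,0.25,0.25,0.25,0.25],
  "travel": [
    [0,1,0],
    [0,1,0],
    [0,2,0],
    [0,2,0],
    [0,2,0],
    [0,2,0],
    [0,2,0],
    [0,1,0],
    [0,1,0],
    [0,1,0],
    [0,1,0],
    [0,1,0]
  ],
  "rot": [
    [0,0,0],
    [0,0,0],
    [0,0,0],
    [0,0,0],
    [0,0,0],
    [0,0,0],
    [0,0,0],
    [0,0,0],
    [0,0,0],
    [0,0,0],
    [0,0,0],
    [0,0,0]
  ]
}}

```text
time_s: 18.7
tcp_pos: [0.6267, 0.1186, 0.1994]
ee_rot: [[0.962, -0.272, 0.0], [-0.272, -0.962, 0.0], [0.0, -0.0, -1.0]]
wrist_force: [0.1, 1.4, -0.2]
width: 0.0535
```

>>> {"fn": "play_rows", "kwargs": {
  "claw": [0.25,0.25,0.25,0.25,0.25,0.25,0.25,0.25,0.25],
  "travel": [
    [0,1,0],
    [0,1,0],
    [0,1,0],
    [0,1,0],
    [0,1,0],
    [0,1,0],
    [0,1,0],
    [0,0.7,0],
    [0,0,0]
  ],
  "rot": [
    [0,0,0],
    [0,0,0],
    [0,0,0],
    [0,0,0],
    [0,0,0],
    [0,0,0],
    [0,0,0],
    [0,0,0],
    [0,0,0]
  ]
}}

```text
time_s: 19.6
tcp_pos: [0.6245, 0.111, 0.1993]
ee_rot: [[0.962, -0.272, -0.0], [-0.272, -0.962, -0.0], [-0.0, 0.0, -1.0]]
wrist_force: [0.2, 0.5, -0.7]
width: 0.0533
```

```bash
python3 fm.py 5
```

```text
19.85 F [-0.12  0.49 -0.22] sd [0.44 0.3  0.39] pos [-1.7000e-01  1.3544e+02  1.9927e+02] [0.01 0.02 0.01] w 0.0538
```

>>> {"fn": "play_rows", "kwargs": {
  "claw": [0.25,0.25,0.25,0.6,1,1,1,1,1,1],
  "travel": [
    [0,-1.5,0],
    [0,-1.6,0],
    [0,-1.6,0],
    [0,0,0],
    [0,0,0],
    [0,0,0],
    [0,0,-15],
    [0,0,-30],
    [0,0,-30],
    [0,0,-20]
  ],
  "rot": [
    [0,0,0],
    [0,0,0],
    [0,0,0],
    [0,0,0],
    [0,0,0],
    [0,0,0],
    [0,0,0],
    [0,0,0],
    [0,0,0],
    [0,0,0]
  ]
}}

```text
time_s: 20.85
tcp_pos: [0.626, 0.1156, 0.2967]
ee_rot: [[0.962, -0.272, 0.003], [-0.272, -0.962, -0.0], [0.002, -0.001, -1.0]]
wrist_force: [0.7, -0.9, 0.5]
width: 0.0855
```

```bash
python3 st.py; python3 - <<'E'
from st import *
print('to plunger',go(-.01,.15,-.045))
E
```

```text
20.85 tcp con mm [5.0000e-02 1.4017e+02 2.9671e+02] F con [ 0.88 -0.67  0.55] w 0.08553142764137414 [-0.    0.54  1.01 -0.    1.58  1.84]
[[ 1.    -0.005  0.002]
 [-0.005 -1.     0.001]
 [ 0.002 -0.001 -1.   ]]
to hover [  0.    3.7 -13.3] to knob [-0.3  3.7 99.7]
to plunger [-44.6 150.5 146.5]
```

>>> {"fn": "play_rows", "kwargs": {
  "claw": [1,0,-1,-1,-1,-1,-1,-1],
  "travel": [
    [-8,25,0],
    [-8,25,0],
    [-8,25,0],
    [-8,25,0],
    [-8,25,0],
    [-5,25,0],
    [0,0,30],
    [0,0,0]
  ],
  "rot": [
    [0,0,0],
    [0,0,0],
    [0,0,0],
    [0,0,0],
    [0,0,0],
    [0,0,0],
    [0,0,0],
    [0,0,0]
  ]
}}

```text
time_s: 21.65
tcp_pos: [0.5404, -0.0167, 0.2616]
ee_rot: [[0.962, -0.273, -0.005], [-0.273, -0.962, 0.001], [-0.006, 0.0, -1.0]]
wrist_force: [-0.2, 1.0, -0.0]
width: 0.0001
```

```bash
python3 - <<'E'
from h import *
for n in('scene','top'):
    snap(n,n+'4.png')
    a=cv2.imread(f'pics/{n}4.png'); a=a[130:265,215:425] if n=='top' else a[145:300,245:375]
    cv2.imwrite(f'pics/{n}4c.png',cv2.convertScaleAbs(cv2.resize(a,None,fx=3.8,fy=3.8,interpolation=2),alpha=1.6,beta=20))
E
python3 st.py
python3 - <<'E'
from st import *
print('to plunger',go(-.01,.108,-.045))
q=W(P,(0,.15-.18*.0652,.06+.18*.9979))
for n,o in(('top',[215,130]),('scene',[245,145])): print(n,(proj(load(n+'4'),q)[0]-o)*3.8)
E
```

```text
21.75 tcp con mm [-45.91  -9.42 264.76] F con [ 1.3  -0.92  0.77] w 0.00020868531163974814 [-0.25  0.33  1.4   0.    1.41  1.6 ]
[[ 1.    -0.005 -0.   ]
 [-0.005 -1.     0.   ]
 [-0.    -0.    -1.   ]]
to hover [  45.1 -146.2  -45.3] to knob [  45.2 -146.1   67.7]
to plunger [  1.    0.6 156.8]
top [196.57192664 165.95552773]
scene [291.30359024 253.40752879]
```

View pics/scene4c.png

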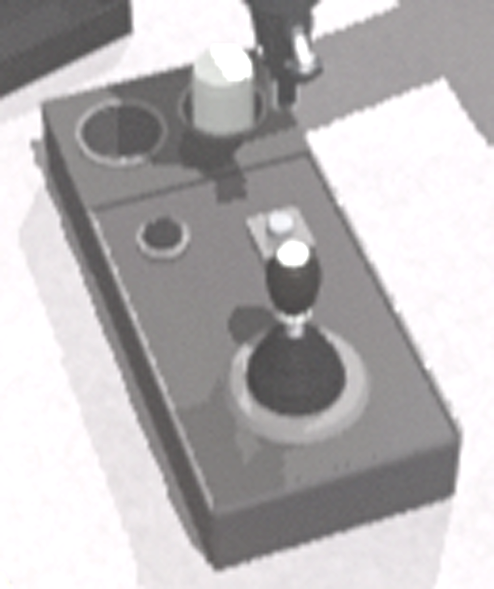

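View pics/top4c.png

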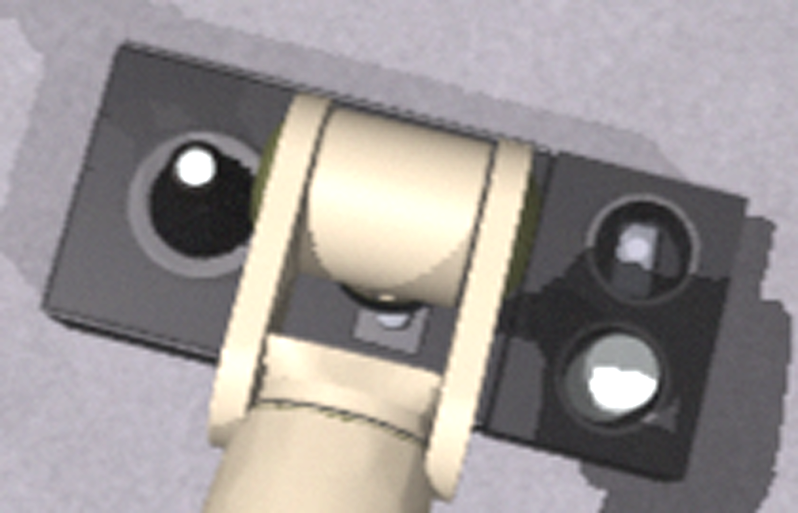

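```bash
python3 - <<'E'
from st import *
T0,S0=load('top0'),load('scene0')
q=W(P,(-.045,-.01,.108))
print((proj(T0,q)[0]-[215,130])*3.8,(proj(S0,q)[0]-[245,145])*3.8)
print(con(atz(T0,394/3.8+215,312/3.8+130,.108)),con(atz(S0,281/3.8+245,223/3.8+145,.108)))
E
```

```text
[392.53434879 312.01134515] [279.73857811 220.42465251]
[-44.71 -11.05 108.  ] [-44.99  -6.73 108.  ]
```

>>> {"fn": "play_rows", "kwargs": {
  "claw": [-1,-1,-1,-1,-1,-1,-1,-1],
  "travel": [
    [1,0.5,25],
    [0,0,30],
    [0,0,30],
    [0,0,25],
    [0,0,15],
    [0,0,10],
    [0,0,0],
    [0,0,0]
  ],
  "rot": [
    [0,0,0],
    [0,0,0],
    [0,0,0],
    [0,0,0],
    [0,0,0],
    [0,0,0],
    [0,0,0],
    [0,0,0]
  ]
}}

```text
time_s: 22.55
tcp_pos: [0.5433, -0.0172, 0.1304]
ee_rot: [[0.962, -0.271, 0.002], [-0.271, -0.962, -0.0], [0.002, -0.0, -1.0]]
wrist_force: [0.5, 0.7, 0.6]
width: 0.0
```

```bash
python3 fm.py 4; python3 - <<'E'
from h import *
snap('scene','scene5.png')
a=cv2.imread('pics/scene5.png')[145:300,245:375]
cv2.imwrite('pics/scene5c.png',cv2.convertScaleAbs(cv2.resize(a,None,fx=3.8,fy=3.8,interpolation=2),alpha=1.6,beta=20))
E
```

```text
22.75 F [-0.41 -0.36 -0.06] sd [0.26 0.37 0.28] pos [-44.37 -10.01 130.37] [0.12 0.05 0.15] w 0.0
```

View pics/scene5c.png

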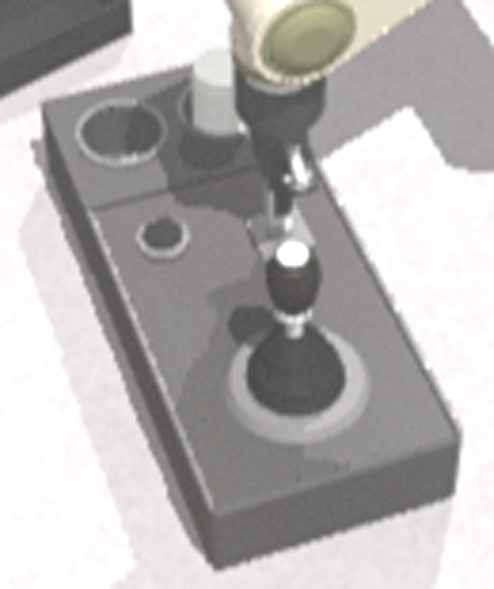

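Finger tip is over the button. Descend slowly.

>>> {"fn": "play_rows", "kwargs": {
  "claw": [-1,-1,-1,-1,-1,-1,-1,-1],
  "travel": [
    [0,0,5],
    [0,0,5],
    [0,0,3],
    [0,0,2],
    [0,0,2],
    [0,0,1],
    [0,0,0],
    [0,0,0]
  ],
  "rot": [
    [0,0,0],
    [0,0,0],
    [0,0,0],
    [0,0,0],
    [0,0,0],
    [0,0,0],
    [0,0,0],
    [0,0,0]
  ]
}}

```text
time_s: 23.6
tcp_pos: [0.5424, -0.0172, 0.1113]
ee_rot: [[0.962, -0.272, -0.001], [-0.272, -0.962, 0.0], [-0.001, 0.0, -1.0]]
wrist_force: [-3.4, 0.9, 3.9]
width: 0.0001
```

```bash
python3 fm.py 3
```

```text
23.75 F [-3.83 -0.69  5.06] sd [0.18 0.39 0.35] pos [-45.14 -10.12 111.34] [0.01 0.01 0.01] w -0.0
```

>>> {"fn": "play_rows", "kwargs": {
  "claw": [-1,-1,-1,-1],
  "travel": [
    [0,0,1],
    [0,0,1],
    [0,0,0],
    [0,0,0]
  ],
  "rot": [
    [0,0,0],
    [0,0,0],
    [0,0,0],
    [0,0,0]
  ]
}}

```text
time_s: 24.15
tcp_pos: [0.5425, -0.0172, 0.1093]
ee_rot: [[0.962, -0.272, -0.0], [-0.272, -0.962, 0.0], [-0.0, 0.0, -1.0]]
wrist_force: [-2.2, 0.2, 3.9]
width: -0.0003
```

```bash
python3 fm.py 3
```

```text
24.3 F [-3.41 -0.16  4.26] sd [0.6  0.4  0.13] pos [-45.   -10.1  109.29] [0.01 0.01 0.01] w -0.0001
```

>>> {"fn": "play_rows", "kwargs": {
  "claw": [-1,-1,-1,-1],
  "travel": [
    [0,0,1],
    [0,0,0.5],
    [0,0,0],
    [0,0,0]
  ],
  "rot": [
    [0,0,0],
    [0,0,0],
    [0,0,0],
    [0,0,0]
  ]
}}

```text
time_s: 24.7
tcp_pos: [0.5426, -0.0172, 0.108]
ee_rot: [[0.962, -0.272, 0.0], [-0.272, -0.962, -0.0], [0.0, 0.0, -1.0]]
wrist_force: [-4.6, 1.2, 5.6]
width: -0.0001
```

```bash
python3 fm.py 3
```

```text
24.85 F [-4.26 -0.09  6.26] sd [0.2  0.58 0.33] pos [-44.93 -10.09 108.04] [0.   0.01 0.  ] w 0.0001
```

>>> {"fn": "play_rows", "kwargs": {
  "claw": [-1,-1,-1],
  "travel": [
    [0,0,0.7],
    [0,0,0],
    [0,0,0]
  ],
  "rot": [
    [0,0,0],
    [0,0,0],
    [0,0,0]
  ]
}}

```text
time_s: 25.15
tcp_pos: [0.5426, -0.0172, 0.108]
ee_rot: [[0.962, -0.272, 0.0], [-0.272, -0.962, -0.0], [0.0, 0.0, -1.0]]
wrist_force: [-7.1, 0.1, 12.8]
width: -0.0001
```

```bash
python3 fm.py 3
```

```text
25.3 F [-6.28 -0.15 12.66] sd [0.26 0.43 0.32] pos [-44.9  -10.09 107.97] [0.   0.02 0.01] w 0.0004
```

Firm stop reached at TCP 108 mm (tip at 100 mm, as expected). One more small press, then raise.

>>> {"fn": "play_rows", "kwargs": {
  "claw": [-1,-1,-1],
  "travel": [
    [0,0,0.7],
    [0,0,0],
    [0,0,0]
  ],
  "rot": [
    [0,0,0],
    [0,0,0],
    [0,0,0]
  ]
}}

```text
time_s: 25.6
tcp_pos: [0.5427, -0.0172, 0.1079]
ee_rot: [[0.962, -0.272, 0.001], [-0.272, -0.962, -0.0], [0.001, 0.0, -1.0]]
wrist_force: [-9.5, 1.3, 18.8]
width: 0.0001
```

```bash
python3 fm.py 2
```

```text
25.7 F [-8.85 -1.81 18.49] sd [0.6  0.22 0.49] pos [-44.86 -10.07 107.92] [0.02 0.   0.01] w 0.0001
```

>>> {"fn": "play_rows", "kwargs": {
  "claw": [-1,-1,-1,-1,-1,-1,-1,-1,-1,-1,-1,-1],
  "travel": [
    [0,0,-2],
    [0,0,-5],
    [0,0,-15],
    [0,0,-30],
    [0,0,-35],
    [0,0,-35],
    [-20,20,-35],
    [-30,30,0],
    [-30,30,0],
    [-30,30,0],
    [0,0,0],
    [0,0,0]
  ],
  "rot": [
    [0,0,0],
    [0,0,0],
    [0,0,0],
    [0,0,0],
    [0,0,0],
    [0,0,0],
    [0,0,0],
    [0,0,0],
    [0,0,0],
    [0,0,0],
    [0,0,0],
    [0,0,0]
  ]
}}

```text
time_s: 26.9
tcp_pos: [0.407, -0.0936, 0.2638]
ee_rot: [[0.962, -0.273, 0.001], [-0.273, -0.962, -0.0], [0.002, 0.0, -1.0]]
wrist_force: [0.2, -0.5, -0.1]
width: -0.0002
```

```bash
python3 fm.py 3; python3 - <<'E'
from h import *
for n in('scene','top'):
    snap(n,n+'6.png')
    a=cv2.imread(f'pics/{n}6.png'); a=a[130:265,215:425] if n=='top' else a[145:300,245:375]
    cv2.imwrite(f'pics/{n}6c.png',cv2.convertScaleAbs(cv2.resize(a,None,fx=3.8,fy=3.8,interpolation=2),alpha=1.6,beta=20))
E
```

```text
27.05 F [ 0.34 -0.46 -0.02] sd [0.31 0.59 0.31] pos [-154.86 -119.22  263.48] [0.04 0.16 0.14] w 0.0001
```

View pics/scene6c.png

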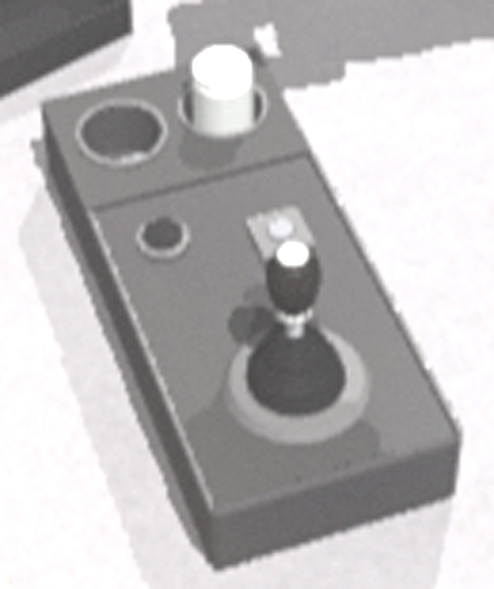

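View pics/top6c.png

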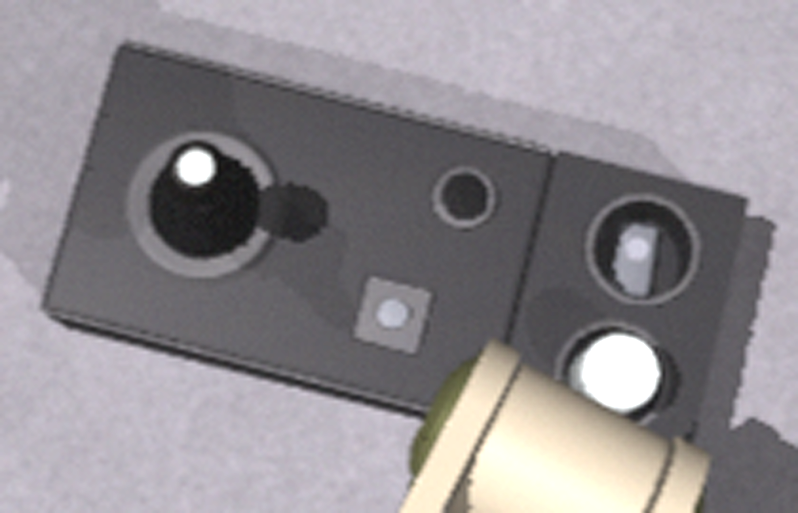

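```bash
python3 -c "
from h import *
print(job.close_job())"
```

```text
the job is handed in; nothing more can be done
None
```

The gear lever now stands half-way between its two resistance points, the plunger is fully down, and the job is handed in at about 27 s. No verdict was reported.

- **Slack check:** I put the open fingers around the knob and rocked it towards the cup holders first, then away. I stopped each push at about 4.8 N. In console y, resistance began with the knob at about 129.9 mm and about 150.4 mm. That gives roughly 20.5 mm of free play with its middle at about 140.2 mm.
- **Lever left at:** about 140.2 mm, after which I backed the fingers off without touching it. The camera agrees to about 1 mm. The lever looks the same in the pictures before and after the plunger press.
- **Plunger:** pressed 8 mm to its firm stop. The fingertip height stayed at 100 mm while the force rose from 6 to about 18.5 N. The final pictures show the button lowered, the arm clear, and the can and key fob undisturbed. I did not compare the phone and tray again afterwards.
- **Unexpected readings:**
  - Force rose at only about 0.9 N per mm of tool travel, not the stated 1.5. I put this down to the fingers giving a little. It was the same in both directions, so the midpoint is not affected.
  - There was also an upward force of about 3.7 N during the away push.
  - There was a sideways force of up to about 9 N on the button as it bottomed.

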